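# Hang the last dice pack on the locking display peg

## Robot

A 6-joint arm with a two-finger parallel gripper is mounted at the origin on a cart in front of the work surface, level with it; the furniture and walls round the work are solid. World frame = base frame: x ahead of the robot, y to its left, z up, the work surface at z = 0. Lengths are in m, angles in rad, forces in N, time in s.
With the tool pointing down it reaches from about 0.35 to 0.775 m from the base axis. Payload 7.3 kg.
Tool frame: the origin (TCP) lies between the finger pads, 19 mm behind the fingertips; this is the grasp point; z points along the fingers, y is the line along which they close (so a half turn about z gives the same grasp; the last joint's range is limited). The gripper opens to 92 mm and grips with 3 to 60 N. Pads are 19 mm wide; open, the fingers measure 130 mm over their backs; the gripper's body (75 mm by 190 mm) begins 47 mm behind the grasp point.
Start: joints at [1.177, 0.342, 1.524, -0, 1.275, -0.146], TCP at [0.129, 0.509, 0.246] pointing down, gripper open.
Joint ranges: [-2.53, 2.53], [-0.77, 2.02], [0.04, 2.7], [-1, 4.14], [0.28, 2.66], [-3.11, 3.11]. Speed limits (rad/s): [2.57, 2.57, 3.14, 3.14, 3.14, 3.14].

## Interface

Orientations are given as [roll, pitch, yaw] about the fixed x, y, z axes, in that order (R = Rz(yaw) Ry(pitch) Rx(roll)).
In Python, from cell import robot gives the robot as it stands.
- The arm moves only by the tool step_arm, never from a script. Its argument "motion" is a list of rows, each a list of 2 entries, a list of its own where there are three numbers: the shift along the tool's x, y, z in units of 60 mm (1.0 is 60 mm), then the turn about the tool's z in rad. In form: [[[x, y, z], spin], ...]. A call has 1 to 10 rows; each row is the pose to reach, as a shift and turn from the pose commanded when the call began, along the tool's axes at that moment; what a row does not reach only later rows make up. A row lasts 1/8 s, in which the tool goes at most 62.5 mm and 10.7 degrees, less where a joint would pass 70% of its speed; a pose out of reach is approached as far as the arm can. A call with a gripper value outside its range is refused whole. "hand" is the closure in counts, from 0 (fully open) to 255 (shut), set as the call begins (left out, the last holds). The fingers move at their own pace and stop on an object; "squeeze" is the grip in N (left out, the last holds). Time passes only in rows, so rows that repeat a pose let the fingers close. It gives the time, the measured TCP pose, the force, the opening and the grip force at its end, in the units of the state.
- robot.observe(): the state, without advancing time (a new reading comes with each control period).
- robot.read_camera(name): name is "scene" or "top" or "wrist"; returns a dict with "pixels" (480x640x3 uint8, red, green, blue), "intrinsics" (3x3 intrinsics, pixels), "k1" (the pictures are not rectified: a ray, as slopes to the right and down, at radius r is drawn at 1 + k1 r^2 times it, then the intrinsics apply), "xyz" and "rotation" of the camera in the world; the wrist camera has in their place "T_tool_cam" (4x4, takes a point from camera to tool coordinates, whose origin is the TCP and whose axes are the flange's). Camera axes: x right, y up, looking along -z (the intrinsics and any distortion apply to the point x, -y, -z); pixel columns grow to the right and rows downward; lengths in m; the calibration is good to about 2 mm. A picture is of the moment at which its call begins: read the wrist's pose just before it. There is no depth.
- robot.hand_in(): hands the job in; it is judged then, once.
The state is a dict: "time": time; "qpos": joint angles; "qvel": joint speeds; "joint_efforts": joint torques, N m; "tool_pos": TCP position; "tool_rot": TCP orientation; "contact_force": force on the tool from outside, world axes, zero at the start; "torque": the same for the moment, N m; "opening": finger opening in m; "grip_force": force on a finger pad.
Only numpy, scipy, OpenCV 4.12 (cv2) and the standard library are available. Lean on these libraries where they do the work, as an engineer would, in place of code of your own. Each camera call takes 0.05 s, during which the arm holds its last target. There are 200 camera calls.

## Task

Fill the locking peg of the blue counter stand: hang the loose blue dice pack (not the red one) by the slot in its tab, sliding it straight back along the twin-wire peg so that it swings the white ticket flap up and pushes back the packs already hanging there, until the flap drops shut behind its tab. Then draw the pack forward until its tab bears against the shut flap, with a light tug you can feel, to prove it is locked in, and let go so that it hangs quietly on the peg behind the flap. The clamshells are thin: push and tug gently, never harder than about 12 N, and leave the other things on the counter where they are.

Things in the scene. Friction and masses are not known exactly. Their poses are not given: they have to be found in the camera images.
- pack: Loose BLUE dice pack: self-standing clear clamshell, blue card, yellow dice, 80 to 170 g. Body 28 deep (x) x 56 wide (y) x 85 mm tall; origin at the centre of its underside, z up. A blue hang tab stands on its top at mid-depth. Front and back alike for hanging. Grasp the body from above across its 56 mm, tool centre 10 to 12 mm below the body's top, so that peg and flap pass between the fingers.
- pack_slot (a point): Centre of the slot in the blue pack's tab, 92.5 mm above the pack's origin on its vertical axis. The tab is 3 mm thick (x), 34 mm wide (y), from 85 to 101.5 mm above the origin; the slot goes through it along x, 26 mm wide (y) x 8 mm high, with 3.5 mm of tab below it and 5 mm above.
- stand: Counter stand, fixed: plywood base 170 x 120 x 12 mm with an upright blue panel 110 mm wide, top 192 mm above the counter. Origin at the centre of the base's underside; z up, x from the peg's nose to the panel (away from the robot, turned by the stand's yaw), y left. It carries peg, flap and row. Panel face 132 mm behind peg_nose.
- peg_nose (a point): Foremost point of the peg, on its centre line, 150 mm above the counter; axes as the stand. The level peg is a U-loop of 5 mm wire running along +x to the panel: outside width 20 mm (a rounded nose over the first 10 mm), 5 mm high, 10 mm gap between the wires. Slot play on it: 3 mm each side, 1.5 mm up and down; a hanging pack rests with its slot centre 1.5 mm below the centre line.
- peg_line (a point): A point on the peg's centre line 30 mm behind peg_nose. Two blue packs like pack already hang farther back and slide as one at 2 to 4 N; not measured. A new pack meets them with its slot 37 to 47 mm behind peg_nose and pushes them on; at 57 mm they are hard back: a stiff stop. Two 4 mm wires at y = +-15 mm run 18 mm over the centre line; nothing is over 23 mm above it.
- flap (a joint): Swing of the white gravity flap in rad: 0 hanging shut, up to 1.35 lifted. 3 mm thick plate, 22 mm wide, with a 7 mm tongue between the peg's wires; it hangs 19 mm down from a pin 18 mm above the peg's centre line. Swings inward only (lower end to the panel), lifted about 1 rad by a tab pushed in; 50 g, falls shut in 0.4 s, stops at vertical, where it bars the tab's way out.
- rail_end (a point): Front end of the upper wires, 12 mm behind peg_nose, 18 mm above the peg's centre line. The flap's grey clip is clamped tight on these wires where the staff left it, its pin 20 to 32 mm behind peg_nose: not measured. The flap drops off a tab whose slot centre is 20 mm behind the pin (40 to 52 mm behind peg_nose); a tab drawn back on the shut flap stops 3 mm behind the pin (23 to 35 mm).
- red_pack: Pack of the same make with RED card and white dice, standing on the counter: not for this peg, leave it. Origin as pack. The blue and the red pack may stand in either place.
- sand_timer: Wooden sand timer, 36 x 36 x 85 mm, standing; origin at the centre of its underside. Bystander.
- counter_bell: Chromed call bell, 87 mm across, 58 mm high; origin at the centre of its underside. Bystander.
- paint_pot_0: Hobby paint pot with a white cap, 30 mm across, 46 mm high; origin at the centre of its underside. Bystander.
- paint_pot_1: Hobby paint pot with a black cap, 30 mm across, 46 mm high; origin at the centre of its underside. Bystander.
- note_pad: Flat pad of order slips, 78 x 104 x 12 mm; origin at the centre of its underside. Bystander.
- tuck_box_b: Blue tuck box of cards, 92 mm high, standing behind on the left; origin at the centre of its underside. Bystander.

How it is judged:
On the way, in this order (a step that is already met when the one before it is completed fails the run):
1. the blue pack's slot is threaded on the peg's nose, still in front of the shut flap (x of pack_slot in the frame of peg_nose between 0.004 and 0.016 m and y of pack_slot in the frame of peg_nose between -0.006 and 0.006 m and z of pack_slot in the frame of peg_nose between -0.005 and 0.005 m and value of joint flap below 0.15 rad), for 0.06 s.
2. the pack's tab is behind the flap, and the flap, lifted by it, has dropped shut (x of pack_slot in the frame of peg_nose between 0.0365 and 0.062 m and y of pack_slot in the frame of peg_nose between -0.006 and 0.006 m and z of pack_slot in the frame of peg_nose between -0.005 and 0.005 m and value of joint flap below 0.15 rad), for 0.06 s.
3. the tab is drawn forward against the shut flap with a light tug (over 2 N) (x of pack_slot in the frame of peg_nose between 0.0205 and 0.0375 m and y of pack_slot in the frame of peg_nose between -0.006 and 0.006 m and z of pack_slot in the frame of peg_nose between -0.005 and 0.005 m and value of joint flap below 0.15 rad and contact force between pack and flap_c0 above 2 N), for 0.2 s.
At the end, for the whole second after the job is handed in: The blue pack hangs at rest and upright (within 0.2 rad) on the peg, its slot centre 20.5 to 60 mm behind the peg's nose (behind the flap, wherever that is clamped) and within 6 mm sideways and 5 mm in height of the peg's centre line; the flap hangs shut (within 0.15 rad); the fingers have let go (x of pack_slot in the frame of peg_nose between 0.0205 and 0.06 m and y of pack_slot in the frame of peg_nose between -0.006 and 0.006 m and z of pack_slot in the frame of peg_nose between -0.005 and 0.005 m and value of joint flap below 0.15 rad and angle between pack's own z axis and vertical below 0.2 rad and linear speed of pack below 0.02 m/s and angular speed of pack below 0.3 rad/s and contact force between pack and the fingers below 0.1 N); the robot touches nothing.
It fails at once if the blue pack is pressed harder than 15 N against the peg, the flap or the hanging packs (contact force between pack and stand above 15 N).
It fails at once if the robot itself presses the stand, the peg, the flap or the hanging packs harder than 10 N (contact force between the arm and stand above 10 N).
It fails at once if the fingers press the stand, the peg, the flap or the hanging packs harder than 10 N (contact force between the fingers and stand above 10 N).
It fails at once if the red pack or another bystander is shifted by more than 20 mm (distance of any of red_pack, sand_timer, counter_bell, paint_pot_0, paint_pot_1, tuck_box_b, note_pad from where it was at the start of the episode above 0.02 m).
It also fails if it takes over 64 s, if anything falls off the work surface, if the arm or the gripper's body presses on something with over 40 N, if the wrist force passes 120 N, or if a joint passes its speed limit or range.

## Working session

There is one attempt and no reset: what is moved stays moved. The work goes in short steps, Python scripts to look and compute and a tool call to move; the robot and the scene stay as the last step left them, time stands still between calls to the robot, and variables do not carry over. Pictures are saved under pics/ and viewed, at most 10 in all, crops included, and the job is handed in when it is done.

Besides the shell and the picture viewer there is one more tool, called after "Call:" as name([rows], argument=value, ...), one row to a line, values as JSON. step_arm: Moves the arm, as the interface text tells. Its arguments: {"type":"object","properties":{"motion":{"type":"array"},"hand":{"type":"number"},"squeeze":{"type":"number"}},"required":["motion"]}

```bash
mkdir -p pics
cat > h.py <<'E'
import numpy as np, cv2
from cell import robot
from scipy.spatial.transform import Rotation as R
def rays(c,px,Twc=None):
    px=np.asarray(px,float).reshape(-1,1,2)
    K=np.array(c["intrinsics"],float); d=np.array([c["k1"],0,0,0,0.])
    u=cv2.undistortPoints(px,K,d).reshape(-1,2)
    v=np.c_[u[:,0],-u[:,1],-np.ones(len(u))]
    if Twc is None: Rm=np.array(c["rotation"]); o=np.array(c["xyz"])
    else: Rm=Twc[:3,:3]; o=Twc[:3,3]
    if Rm.shape!=(3,3): Rm=R.from_euler('xyz',Rm.ravel()).as_matrix()
    return o, v@Rm.T
def plane(c,px,z,T=None):
    o,v=rays(c,px,T); return o+v*((z-o[2])/v[:,2:3])
def tri(o1,v1,o2,v2):
    A=np.c_[v1,-v2]; s=np.linalg.lstsq(A,o2-o1,rcond=None)[0]
    p,q=o1+s[0]*v1,o2+s[1]*v2; return (p+q)/2,np.linalg.norm(p-q)
def wristT(c,s):
    T=np.eye(4); r=np.array(s["tool_rot"]); T[:3,:3]=R.from_euler('xyz',r).as_matrix() if r.shape==(3,) else r
    T[:3,3]=s["tool_pos"]; return T@np.array(c["T_tool_cam"])
def proj(c,P,T=None):
    P=np.atleast_2d(P)
    if T is None:
        Rm=np.array(c["rotation"]); o=np.array(c["xyz"])
        if Rm.shape!=(3,3): Rm=R.from_euler('xyz',Rm.ravel()).as_matrix()
    else: Rm=T[:3,:3]; o=T[:3,3]
    q=(P-o)@Rm; u=np.c_[q[:,0]/-q[:,2],-q[:,1]/-q[:,2]]; r2=(u**2).sum(1,keepdims=True)
    u=u*(1+c["k1"]*r2); K=np.array(c["intrinsics"]); return np.c_[u[:,0]*K[0,0]+K[0,2],u[:,1]*K[1,1]+K[1,2]]
def save(n,im,s=1,box=None):
    if box: im=im[box[1]:box[3],box[0]:box[2]]
    im=cv2.resize(im,None,fx=s,fy=s,interpolation=cv2.INTER_CUBIC); cv2.imwrite(f"pics/{n}.png",im[:,:,::-1])
E
python3 - <<'E'
from h import *
import pickle
s=robot.observe(); print(s)
for n in("scene","top"):
    c=robot.read_camera(n); save(n,c["pixels"]); pickle.dump(c,open(n+".pkl","wb")); print(n,c["intrinsics"],c["k1"],c["xyz"],c["rotation"])
E
```

```text
{'time': 0.0, 'qpos': array([ 1.17702621e+00,  3.42700114e-01,  1.52501409e+00, -1.17705442e-05,
        1.27539028e+00, -1.45984808e-01]), 'qvel': array([ 0.00029244,  0.00065864,  0.00013398, -0.0023828 , -0.00106826,
        0.00028397]), 'joint_efforts': array([ 3.94709195e-04, -4.31246066e+01, -2.44222945e+01,  7.18459021e-02,
        5.59537194e-02, -1.19959127e-04]), 'tool_pos': array([0.12858837, 0.50862105, 0.2448577 ]), 'tool_rot': array([-3.14009527e+00, -2.08785152e-04,  2.89381062e+00]), 'contact_force': array([-0.14091612, -0.57066888, -0.72155232]), 'torque': array([-0.06132307,  0.01023896,  0.03171401]), 'grip_force': 0.0, 'opening': 0.09151422795944386}
scene [[487.82631202   0.         323.6526441 ]
 [  0.         487.82631202 243.2491778 ]
 [  0.           0.           1.        ]] 0.016870380114767183 [0.08046403 0.48769024 0.79512811] [ 0.75509714 -0.0167536  -2.36762223]
top [[489.24526821   0.         317.5203989 ]
 [  0.         489.24526821 238.34419806]
 [  0.           0.           1.        ]] -0.0042171016632466815 [0.39227304 0.04526471 1.00752981] [ 0.11609749 -0.01162811 -1.57535872]
```

View pics/scene.png

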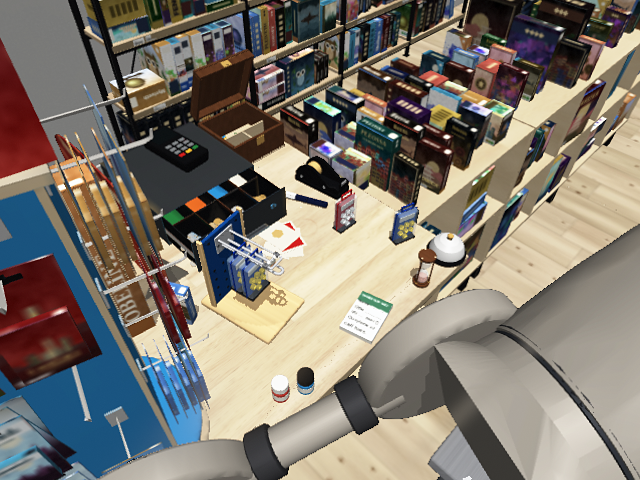

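View pics/top.png

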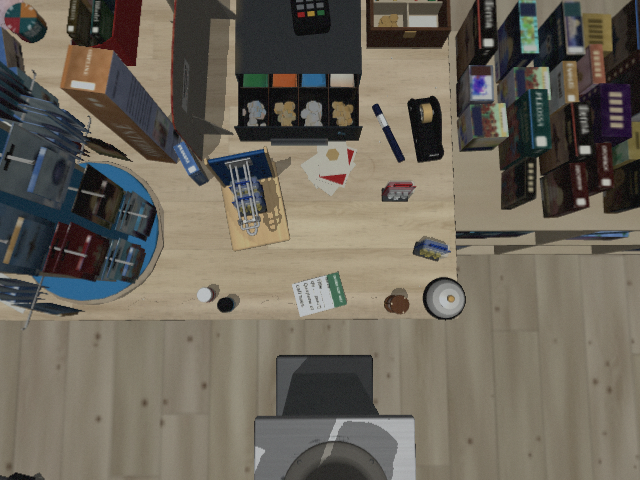

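The scene view shows the blue pack at about (404,224), the red pack at (344,210) and the stand at (245,270). In the top view the blue pack is at (432,247) near the bell (444,298), and the stand is at (250,200). I'll zoom in on these.

Run:
```python
from h import *
import pickle
t=pickle.load(open("top.pkl","rb"));s=pickle.load(open("scene.pkl","rb"))
def crop(c,x,y,w,h,W,H): return cv2.resize(c["pixels"][y:y+h,x:x+w],(W,H),interpolation=cv2.INTER_CUBIC)
a=crop(t,400,225,64,48,400,300);b=crop(t,205,145,100,110,400,440)[:300] if 0 else crop(t,200,143,96,108,400,450)
d=crop(s,380,195,48,56,257,300) ; e=crop(s,195,200,112,144,400,514)
im=np.zeros((600,800,3),np.uint8); im[:450,400:]=b; im[:300,:400]=a; im[300:,:257]=d
save("comp1",im); save("scst",e)
print("pack",plane(t,[[432,243]],.1)," top"); print("nose",plane(t,[[250,232]],.15)); print("bell,timer",plane(t,[[444,298]],.05),plane(t,[[397,300]],.085))
```

```text
pack [[ 0.48861136 -0.17995223  0.1       ]]  top
nose [[0.50389361 0.1539473  0.15      ]]
bell,timer [[ 0.38602668 -0.21242098  0.05      ]] [[ 0.38296071 -0.11444633  0.085     ]]
```

View pics/comp1.png

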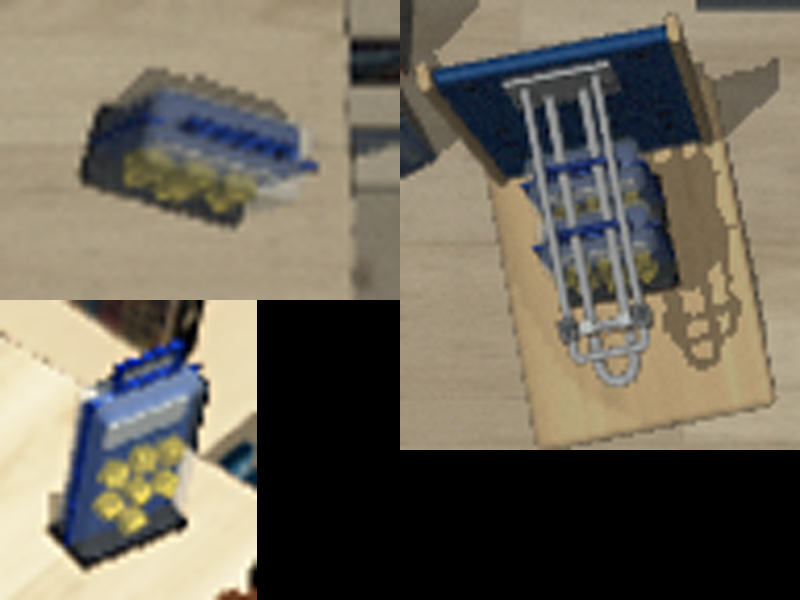

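The top crop shows the pack's tab running from about (429.6,244.5) to (446.4,249.8). The peg nose is at about (252,235), and the flap and clip are just behind it.

Run:
```python
from h import *
import pickle
t=pickle.load(open("top.pkl","rb"))
p=plane(t,[[429.6,244.5],[446.4,249.8]],.1015); print("tab",p,p.mean(0),np.linalg.norm(p[0]-p[1]), "yaw",np.arctan2(-(p[0]-p[1])[0],(p[0]-p[1])[1]))
print("nose",plane(t,[[252.1,235]],.15), "paneltop", plane(t,[[200+25/4.167,143+80/4.167],[200+280/4.167,143+30/4.167]],.192))
w=robot.read_camera("wrist"); print(w["T_tool_cam"],w["intrinsics"],w["k1"]); save("w0",w["pixels"])
```

```text
tab [[ 0.48565067 -0.17499457  0.1015    ]
 [ 0.47560427 -0.20613118  0.1015    ]] [ 0.48062747 -0.19056288  0.1015    ] 0.032717252994736205 yaw -0.31210994349129734
nose [[0.49854752 0.15018816 0.15      ]] paneltop [[0.61868174 0.2249367  0.192     ]
 [0.63959459 0.12084517 0.192     ]]
[[-5.78241131e-04  9.52141416e-01  3.05657308e-01  8.46016790e-02]
 [ 9.99999589e-01  7.64092526e-04 -4.88400710e-04 -6.44749768e-04]
 [-6.98577008e-04  3.05656900e-01 -9.52141466e-01 -1.38607417e-01]
 [ 0.00000000e+00  0.00000000e+00  0.00000000e+00  1.00000000e+00]] [[375.30026045   0.         319.91960063]
 [  0.         375.30026045 242.60049225]
 [  0.           0.           1.        ]] -0.032885911357493636
```

Call:
step_arm([
  [[-6.53,-4.69,-0.42],-0.44],
  [[-6.53,-4.69,-0.42],-0.44],
  [[-6.53,-4.69,-0.42],-0.44],
  [[-6.53,-4.69,-0.42],-0.44],
  [[-6.53,-4.69,-0.42],-0.44],
  [[-6.53,-4.69,-0.42],-0.44],
  [[-6.53,-4.69,-0.42],-0.44],
  [[-6.53,-4.69,-0.42],-0.44],
  [[-6.53,-4.69,-0.42],-0.44],
  [[-6.53,-4.69,-0.42],-0.44],
], hand=0)

```text
time: 1.4
tool_pos: [0.439, 0.1402, 0.2703]
tool_rot: [3.141, -0.001, -2.95]
contact_force: [-0.0, 0.5, -0.5]
opening: 0.0917
grip_force: 0.0
```

```bash
cat > wr.py <<'E'
import sys,pickle
from h import *
n=sys.argv[1]; s=robot.observe(); c=robot.read_camera("wrist"); pickle.dump((s,c),open(n+".pkl","wb"))
print(s["tool_pos"],s["tool_rot"],s["time"],s["contact_force"],s["opening"],s["grip_force"])
T=wristT(c,s); print(proj(c,[[.4985,.1502,.15],[.6287,.176,.15],[.4806,-.1906,.1015]],T).round(1))
save(n,c["pixels"])
E
python3 wr.py w1
```

```text
[0.439032   0.14024593 0.2703344 ] [ 3.14101128e+00 -1.17051153e-03 -2.95013021e+00] 1.4 [-0.01545281  0.52457241 -0.54274083] 0.0916682882345208 0.0
[[317.7 318.6]
 [318.7 450.5]
 [-65.9 203.2]]
```

View pics/w1.png

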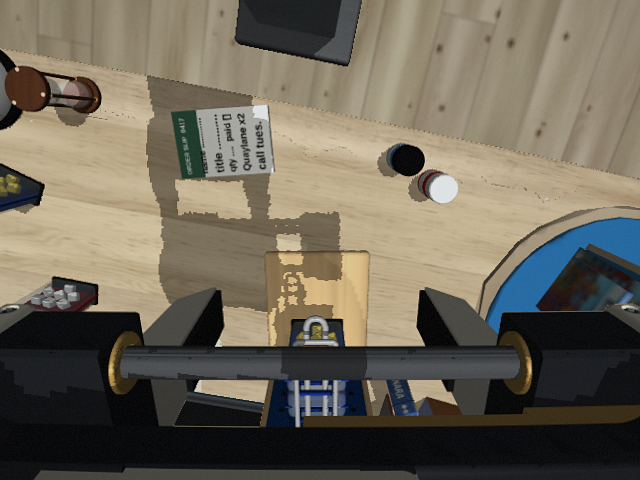

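The nose is at (317,318), as predicted from the top view, but the finger bar hides the rest. I'll move forward over the peg.

Call:
step_arm([
  [[-0.8,0,0],0],
  [[-1.5,0,0.1],0],
  [[-1.5,0,0.1],0],
  [[-1.5,0,0.1],0],
  [[-1.5,0,0.1],0],
])

```text
time: 2.08
tool_pos: [0.5268, 0.1578, 0.2653]
tool_rot: [3.141, 0.0, -2.948]
contact_force: [-0.2, 0.4, -0.6]
opening: 0.0917
grip_force: 0.0
```

```bash
python3 wr.py w2; python3 -c "
import cv2;i=cv2.imread('pics/w2.png')[140:380,220:420];cv2.imwrite('pics/w2c.png',cv2.resize(i,None,fx=2.5,fy=2.5,interpolation=cv2.INTER_CUBIC))"
```

```text
[0.52675166 0.15779042 0.26529029] [ 3.14147182e+00  2.74690284e-04 -2.94829061e+00] 2.075 [-0.19587943  0.42697598 -0.63978997] 0.09172095870958831 0.0
[[ 316.8  206.6]
 [ 317.7  369.4]
 [-104.3   91.8]]
```

View pics/w2c.png

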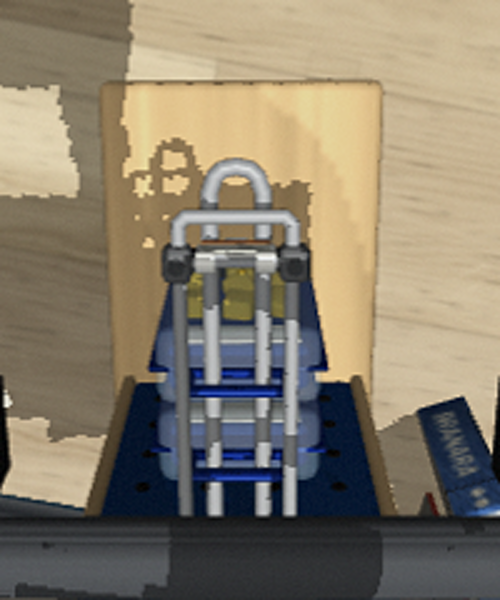

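The nose tip is at (314.4,203.2), the peg centre line passes through (315.4,340), the clip and pin are at row 245 and the rail end is at row 224. The first hanging pack's tab is at row 296.

Run:
```python
from h import *
import pickle
s,c=pickle.load(open("w2.pkl","rb")); T=wristT(c,s)
f=lambda u,v:(220+u/2.5,140+v/2.5)
n=plane(c,[f(236,158)],.150,T)[0]; a=plane(c,[f(235.5,200)],.1525,T)[0]; b=plane(c,[f(237.5,340)],.1525,T)[0]; d=plane(c,[f(238.5,500)],.1525,T)[0]
print(n,a,b,d)
for q in (a,b): e=d-q; print("yaw",np.arctan2(e[1],e[0]))
r=plane(c,[f(235,262)],.168,T)[0]; r2=plane(c,[f(235,210)],.168,T)[0]; tab=plane(c,[f(237,390)],.157,T)[0]
for q in(r,r2,tab): print("behind nose",np.linalg.norm((q-n)[:2]))
```

```text
[0.49645459 0.14815369 0.15      ] [0.50754261 0.15015989 0.1525    ] [0.54850301 0.15854431 0.1525    ] [0.60081449 0.16884064 0.1525    ]
yaw 0.19766743315923757
yaw 0.19434317007865484
behind nose 0.024198510300685233
behind nose 0.009971701182320047
behind nose 0.06685597853799412
```

Call:
step_arm([
  [[0.9,0.0,0],0.1],
  [[0.9,0,0],0.2],
  [[0.9,-1.0,0],0.3],
  [[0.9,-2.0,0],0.4],
  [[0.9,-3.0,0],0.5],
  [[0.9,-4.0,0],0.5],
  [[0.9,-5.0,0],0.5],
  [[0.9,-5.8,0],0.5],
  [[0.9,-5.8,0],0.5],
])

```text
time: 3.25
tool_pos: [0.5409, -0.1976, 0.2646]
tool_rot: [-3.141, 0.0, 2.83]
contact_force: [0.3, 0.7, -0.0]
opening: 0.0919
grip_force: 0.0
```

```bash
python3 wr.py w3
```

```text
[ 0.54094242 -0.19762146  0.26459915] [-3.14109239e+00  3.76033227e-04  2.82951479e+00] 3.25 [ 0.26734421  0.72569632 -0.04552992] 0.09189657569181556 0.0
[[815.4  29.1]
 [837.7 206.3]
 [305.7 155.6]]
```

```bash
python3 -c "
import cv2;i=cv2.imread('pics/w3.png')[80:260,220:400];cv2.imwrite('pics/w3c.png',cv2.resize(i,None,fx=3,fy=3,interpolation=cv2.INTER_CUBIC))"
```

```text
(no output)
```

View pics/w3c.png

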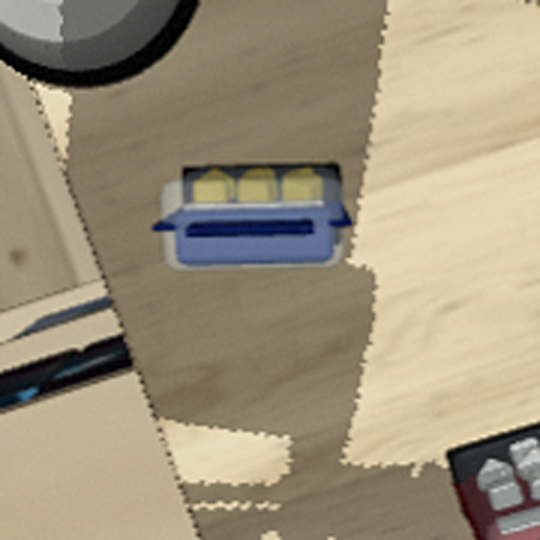

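The tab's top runs from (282.3,156) to (324.7,155.3), nearly level in the image, and the bell is close behind at upper left.

Run:
```python
from h import *
import pickle
s,c=pickle.load(open("w3.pkl","rb")); T=wristT(c,s)
f=lambda u,v:(220+u/3,80+v/3)
p=plane(c,[f(187,228),f(314,226)],.1015,T); print(p,p.mean(0)); d=p[0]-p[1]; print(np.linalg.norm(d)); print("yaw",np.arctan2(-d[0],d[1]))
b=plane(c,[f(166,190),f(346,190),f(175,268),f(340,268)],.085,T); print(b)
```

```text
[[ 0.47521697 -0.20817141  0.1015    ]
 [ 0.48500237 -0.17629968  0.1015    ]] [ 0.48010967 -0.19223555  0.1015    ]
0.03334008912773569
yaw 2.843704006695133
[[ 0.4646139  -0.21218705  0.085     ]
 [ 0.47982953 -0.16522564  0.085     ]
 [ 0.48534426 -0.21701084  0.085     ]
 [ 0.49956265 -0.17310189  0.085     ]]
```

Call:
step_arm([
  [[0.99,-0.21,0],-0.013],
  [[0.99,-0.21,0.6],-0.013],
  [[0.99,-0.21,1.4],-0.013],
  [[0.99,-0.21,2.2],-0.013],
  [[0.99,-0.21,2.7],-0.013],
  [[0.99,-0.21,3.0],-0.013],
  [[0.99,-0.21,3.17],-0.013],
  [[0.99,-0.21,3.17],-0.013],
  [[0.99,-0.21,3.17],-0.013],
])

```text
time: 4.42
tool_pos: [0.4814, -0.1886, 0.0755]
tool_rot: [-3.141, 0.002, 2.847]
contact_force: [0.7, -1.1, -0.2]
opening: 0.0919
grip_force: 0.0
```

Call:
step_arm([
  [[0,0,0],0],
  [[0,0,0],0],
  [[0,0,0],0],
  [[0,0,0],0],
  [[0,0,0],0],
  [[0,0,0],0],
  [[0,0,0],0],
  [[0,0,0],0],
], hand=130, squeeze=12)

```text
time: 5.42
tool_pos: [0.481, -0.1887, 0.0746]
tool_rot: [-3.142, 0.0, 2.847]
contact_force: [-0.4, -0.8, 1.8]
opening: 0.0558
grip_force: 12.0
```

Call:
step_arm([
  [[0,0,-0.2],0],
  [[0,0,-0.6],0],
  [[0,0,-1.1],0],
  [[0,0,-1.6],0],
  [[0.1,0.3,-1.76],-0.03],
  [[0.3,0.9,-1.76],-0.1],
  [[0.55,1.5,-1.76],-0.16],
  [[0.75,2.1,-1.76],-0.22],
  [[0.95,2.7,-1.76],-0.28],
  [[1.15,3.3,-1.76],-0.33],
], squeeze=15)

```text
time: 6.68
tool_pos: [0.4711, 0.0233, 0.1794]
tool_rot: [3.141, -0.002, -3.103]
contact_force: [0.3, -0.3, -1.9]
opening: 0.0558
grip_force: 15.0
```

Run:
```python
from h import *
s=robot.observe(); print(s)
y=s["tool_rot"][2]; p=s["tool_pos"]; d=np.array([.4676,.1429,.150])-p
print("shift", (R.from_euler('xyz',s["tool_rot"]).as_matrix().T@d)/.06, "spin",-((.195+np.pi)-(y%(2*np.pi))))
```

```text
{'time': 6.675, 'qpos': array([-1.13567589e-01,  3.15453929e-01,  1.76374305e+00,  7.16721681e-04,
        1.06426598e+00, -1.72330998e+00]), 'qvel': array([ 0.63992908, -0.0083765 ,  0.01104279,  0.00090156, -0.00783426,
        0.24068647]), 'joint_efforts': array([ -3.34579423, -40.02263188, -21.49920166,  -0.06357787,
         0.21916136,  -0.367722  ]), 'tool_pos': array([0.47112316, 0.02334859, 0.1794406 ]), 'tool_rot': array([ 3.14068969e+00, -1.75358692e-03, -3.10299410e+00]), 'contact_force': array([ 0.34683705, -0.29923699, -1.92679982]), 'torque': array([ 0.04191078,  0.01682949, -0.00650492]), 'grip_force': 14.99830350279808, 'opening': 0.055801986329757684}
shift [-0.01907418  1.99286144  0.49244372] spin -0.1564014472151638
```

Call:
step_arm([
  [[0,0.5,0.1],-0.05],
  [[-0.02,1.0,0.2],-0.1],
  [[-0.02,1.5,0.4],-0.15],
  [[-0.02,1.8,0.5],-0.155],
  [[-0.02,1.95,0.5],-0.155],
  [[-0.02,1.98,0.5],-0.155],
  [[-0.02,1.98,0.5],-0.155],
  [[-0.02,1.98,0.5],-0.155],
])

```text
time: 7.68
tool_pos: [0.4696, 0.1391, 0.1503]
tool_rot: [-3.142, 0.0, -2.952]
contact_force: [0.1, 0.2, -2.4]
opening: 0.0557
grip_force: 15.0
```

```bash
python3 wr.py w4;python3 - <<'E'
from h import *
t=robot.read_camera("scene"); cv2.imwrite("pics/s4.png",t["pixels"][:,:,::-1])
a=cv2.imread("pics/w4.png")[290:450,220:420]; b=t["pixels"][190:310,190:340,::-1]
im=np.vstack([cv2.resize(a,(500,400)),cv2.resize(b,(500,400))])[:,:]; im=np.hstack([cv2.resize(a,(400,320)),cv2.resize(b,(400,320))]); cv2.imwrite("pics/c4.png",im)
E
```

```text
[0.46959259 0.13912745 0.15030596] [-3.14156131e+00  3.36795966e-04 -2.95214546e+00] 7.675 [ 0.07779538  0.16864269 -2.35765187] 0.055670555916817396 14.999336153268814
[[ 331.9  392.3]
 [ 330.9  581.6]
 [-264.9  197.3]]
```

View pics/c4.png

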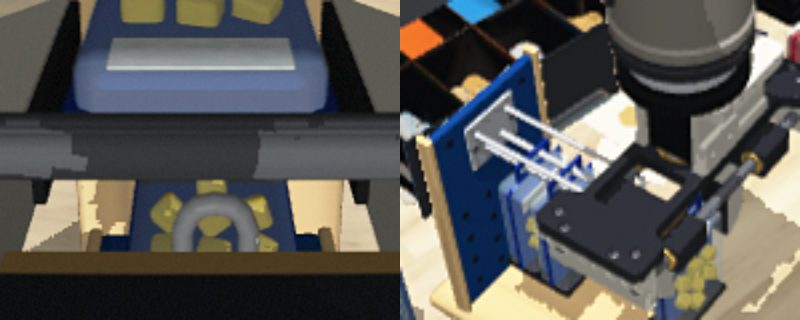

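The nose loop is centred at column 327 with its tip at row 386. The tool's axis is at column 320, so the tool must move about 3 mm left.

Run:
```python
from h import *
import pickle
s,c=pickle.load(open("w4.pkl","rb")); T=wristT(c,s)
P=plane(c,[(327.3,386),(320.9,342),(320.9,305)],[.15],T); P[1:]=plane(c,[(320.9,342),(320.9,305)],.15-.0746+.085,T)
Rt=R.from_euler('xyz',s["tool_rot"]).as_matrix(); print(P); print((P-s["tool_pos"])@Rt*1000)
```

```text
[[0.49551842 0.1474848  0.15      ]
 [0.46725388 0.13912048 0.1604    ]
 [0.45132091 0.13606115 0.1604    ]]
[[-27.03570443   3.32558347   0.31496168]
 [  2.29477992   0.43325058 -10.09482665]
 [ 18.51879561   0.42909572 -10.1002907 ]]
```

Call:
step_arm([
  [[0,0.048,0.15],0],
  [[0,0.048,0.305],0],
  [[0,0.048,0.305],0],
  [[0,0.048,0.305],0],
  [[0,0.048,0.305],0],
  [[-0.1,0.048,0.305],0],
  [[-0.2,0.048,0.305],0],
  [[-0.27,0.048,0.305],0],
  [[-0.27,0.048,0.305],0],
  [[-0.27,0.048,0.305],0],
])

```text
time: 9.02
tool_pos: [0.4847, 0.1455, 0.1317]
tool_rot: [3.141, -0.0, -2.951]
contact_force: [0.0, -0.8, -1.5]
opening: 0.0558
grip_force: 15.0
```

```bash
python3 wr.py w5;python3 - <<'E'
from h import *
a=cv2.imread("pics/w5.png")[290:450,220:420]
b=cv2.cvtColor(robot.read_camera("scene")["pixels"],cv2.COLOR_RGB2BGR)[190:310,190:340]
im=np.hstack([cv2.resize(a,(400,320)),cv2.resize(b,(400,320))]); cv2.imwrite("pics/c5.png",im)
E
```

```text
[0.48467625 0.1455324  0.13170662] [ 3.14149019e+00 -3.69061494e-04 -2.95139530e+00] 9.025 [ 0.03207433 -0.81851976 -1.48829929] 0.055765481226111045 14.999223947525024
[[ 324.9  391.1]
 [ 325.3  602.9]
 [-327.7  173.7]]
```

View pics/c5.png

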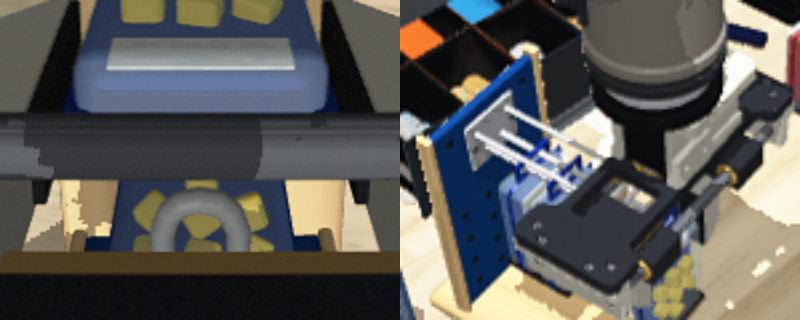

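The nose loop is now centred at column 320, in line with the pack, with its tip at row 384.

Run:
```python
from h import *
import pickle
s,c=pickle.load(open("w5.pkl","rb")); T=wristT(c,s)
P=plane(c,[(320,383.5)],.15,T)
Rt=R.from_euler('xyz',s["tool_rot"]).as_matrix(); print(P, (P-s["tool_pos"])@Rt*1000)
```

```text
[[0.49536601 0.14765629 0.15      ]] [[-10.89176048   0.06653314 -18.29739704]]
```

Call:
step_arm([
  [[-0.08,0,0],0],
  [[-0.16,0,0],0],
  [[-0.24,0,0],0],
  [[-0.3,0,0],0],
  [[-0.36,0,0],0],
  [[-0.36,0,0],0],
  [[-0.36,0,0],0],
  [[-0.36,0,0],0],
])

```text
time: 10.12
tool_pos: [0.5059, 0.1496, 0.1318]
tool_rot: [3.142, -0.0, -2.951]
contact_force: [0.6, -0.3, -1.4]
opening: 0.0562
grip_force: 15.0
```

```bash
python3 wr.py w6;python3 - <<'E'
from h import *
a=cv2.imread("pics/w6.png")[290:450,220:420]
b=cv2.cvtColor(robot.read_camera("scene")["pixels"],cv2.COLOR_RGB2BGR)[190:310,190:340]
im=np.hstack([cv2.resize(a,(400,320)),cv2.resize(b,(400,320))]); cv2.imwrite("pics/c6.png",im)
E
```

```text
[0.50592813 0.14958786 0.13184589] [ 3.14150743e+00 -3.57635842e-05 -2.95140160e+00] 10.125 [ 0.58234006 -0.33455668 -1.35354594] 0.056158493131469936 14.99943271279335
[[ 325.2  342.7]
 [ 325.5  575.7]
 [-343.8  130.4]]
```

Call:
step_arm([
  [[-0.08,0,0],0],
  [[-0.16,0,0],0],
  [[-0.24,0,0],0],
  [[-0.3,0,0],0],
  [[-0.36,0,0],0],
  [[-0.42,0,0],0],
  [[-0.48,0,0],0],
])

```text
time: 11.1
tool_pos: [0.5346, 0.1551, 0.1318]
tool_rot: [3.142, 0.0, -2.951]
contact_force: [-0.0, -0.4, -2.2]
opening: 0.0558
grip_force: 15.0
```

Call:
step_arm([
  [[-0.04,0,0],0],
  [[-0.08,0,0],0],
  [[-0.12,0,0],0],
  [[-0.12,0,0],0],
])

```text
time: 11.6
tool_pos: [0.5416, 0.1565, 0.1317]
tool_rot: [3.141, 0.0, -2.951]
contact_force: [-2.0, 0.5, -1.9]
opening: 0.0557
grip_force: 15.0
```

Call:
step_arm([
  [[-0.03,0,0],0],
  [[-0.06,0,0],0],
  [[-0.09,0,0],0],
  [[-0.11,0,0],0],
  [[-0.11,0,0],0],
])

```text
time: 12.22
tool_pos: [0.548, 0.1577, 0.1318]
tool_rot: [3.142, 0.0, -2.951]
contact_force: [-2.6, 0.9, -1.6]
opening: 0.0559
grip_force: 15.0
```

Call:
step_arm([
  [[0,0,0],0],
  [[0,0,0],0],
  [[0,0,0],0],
  [[0,0,0],0],
  [[0,0,0],0],
  [[0.08,0,0],0],
  [[0.16,0,0],0],
  [[0.24,0,0],0],
  [[0.3,0,0],0],
  [[0.3,0,0],0],
])

```text
time: 13.48
tool_pos: [0.53, 0.1542, 0.1319]
tool_rot: [3.141, 0.0, -2.951]
contact_force: [0.3, -0.1, -1.5]
opening: 0.056
grip_force: 15.0
```

Call:
step_arm([
  [[0.02,0,0],0],
  [[0.02,0,0],0],
])

```text
time: 13.72
tool_pos: [0.5291, 0.154, 0.1318]
tool_rot: [3.142, 0.0, -2.951]
contact_force: [-0.1, 0.2, -2.1]
opening: 0.0556
grip_force: 15.0
```

Call:
step_arm([
  [[0.02,0,0],0],
  [[0.02,0,0],0],
])

```text
time: 13.98
tool_pos: [0.5278, 0.1538, 0.1318]
tool_rot: [3.142, -0.0, -2.951]
contact_force: [-0.4, 1.2, -1.2]
opening: 0.0563
grip_force: 15.0
```

Call:
step_arm([
  [[0.02,0,0],0],
  [[0.02,0,0],0],
])

```text
time: 14.22
tool_pos: [0.5266, 0.1536, 0.1318]
tool_rot: [3.141, 0.0, -2.951]
contact_force: [0.9, -0.2, -1.5]
opening: 0.0562
grip_force: 15.0
```

Call:
step_arm([
  [[0.02,0,0],0],
  [[0.02,0,0],0],
])

```text
time: 14.48
tool_pos: [0.5254, 0.1534, 0.1318]
tool_rot: [3.141, -0.0, -2.951]
contact_force: [-0.5, -0.1, -1.7]
opening: 0.056
grip_force: 15.0
```

Call:
step_arm([
  [[0.015,0,0],0],
  [[0.015,0,0],0],
])

```text
time: 14.72
tool_pos: [0.5245, 0.1532, 0.1318]
tool_rot: [3.142, 0.0, -2.951]
contact_force: [0.0, 0.6, -1.7]
opening: 0.0556
grip_force: 15.0
```

Call:
step_arm([
  [[0.015,0,0],0],
  [[0.015,0,0],0],
])

```text
time: 14.98
tool_pos: [0.5236, 0.153, 0.1318]
tool_rot: [3.142, -0.0, -2.951]
contact_force: [0.5, 0.7, -0.7]
opening: 0.056
grip_force: 15.0
```

Call:
step_arm([
  [[0.015,0,0],0],
  [[0.015,0,0],0],
])

```text
time: 15.22
tool_pos: [0.5228, 0.1528, 0.1318]
tool_rot: [3.141, -0.0, -2.951]
contact_force: [0.0, -0.4, -1.2]
opening: 0.0562
grip_force: 15.0
```

Call:
step_arm([
  [[0.015,0,0],0],
  [[0.015,0,0],0],
])

```text
time: 15.48
tool_pos: [0.5223, 0.1527, 0.1319]
tool_rot: [3.141, 0.001, -2.951]
contact_force: [2.4, -0.4, -2.7]
opening: 0.0559
grip_force: 15.0
```

Call:
step_arm([
  [[0.015,0,0],0],
  [[0.015,0,0],0],
])

```text
time: 15.72
tool_pos: [0.5221, 0.1527, 0.132]
tool_rot: [3.141, 0.003, -2.952]
contact_force: [4.8, 0.8, -3.7]
opening: 0.0558
grip_force: 15.0
```

The flap is bearing, at about 5 N. I'll hold the tug, then ease off.

Call:
step_arm([
  [[0.003,0,0],0],
  [[0.003,0,0],0],
  [[0.003,0,0],0],
  [[0.003,0,0],0],
])

```text
time: 16.23
tool_pos: [0.5221, 0.1527, 0.132]
tool_rot: [3.141, 0.003, -2.952]
contact_force: [5.7, 1.5, -4.6]
opening: 0.0557
grip_force: 15.0
```

Call:
step_arm([
  [[-0.03,0,0],0],
  [[-0.08,0,0],0],
  [[-0.08,0,0],0],
])

```text
time: 16.6
tool_pos: [0.5256, 0.1534, 0.1317]
tool_rot: [3.141, -0.0, -2.951]
contact_force: [-0.8, -0.1, -1.6]
opening: 0.0558
grip_force: 15.0
```

Call:
step_arm([
  [[0,0,0.01],0],
  [[0,0,0.022],0],
  [[0,0,0.022],0],
])

```text
time: 16.98
tool_pos: [0.5255, 0.1534, 0.1305]
tool_rot: [3.142, -0.0, -2.951]
contact_force: [0.6, 0.3, -1.0]
opening: 0.056
grip_force: 15.0
```

Call:
step_arm([
  [[0,0,0],0],
  [[0,0,0],0],
  [[0,0,0],0],
  [[0,0,0],0],
  [[0,0,0],0],
  [[0,0,0],0],
], hand=50)

```text
time: 17.73
tool_pos: [0.5256, 0.1534, 0.1305]
tool_rot: [3.142, 0.0, -2.951]
contact_force: [0.1, -0.9, -0.2]
opening: 0.0736
grip_force: 0.0
```

Call:
step_arm([
  [[0,0,-0.1],0],
  [[0,0,-0.3],0],
  [[0,0,-0.7],0],
  [[0,0,-1.2],0],
  [[0,0,-1.8],0],
  [[0,0,-2.2],0],
  [[0,0,-2.2],0],
  [[0,0,-2.2],0],
  [[0,0,-2.2],0],
])

```text
time: 18.85
tool_pos: [0.5251, 0.1533, 0.2613]
tool_rot: [3.141, -0.002, -2.951]
contact_force: [0.4, 0.9, -0.8]
opening: 0.0739
grip_force: 0.0
```

```bash
python3 wr.py w7;python3 - <<'E'
from h import *
a=cv2.imread("pics/w7.png")[120:360,220:420]
b=cv2.cvtColor(robot.read_camera("scene")["pixels"],cv2.COLOR_RGB2BGR)[190:310,190:340]
im=np.hstack([cv2.resize(a,(400,480)),cv2.resize(b,(400,480))]); cv2.imwrite("pics/c7.png",im)
E
```

```text
[0.52509165 0.15328499 0.26134669] [ 3.14140184e+00 -2.21390218e-03 -2.95144251e+00] 18.85 [ 0.38653544  0.89178065 -0.84593632] 0.07388486611576216 0.0
[[ 322.6  211.8]
 [ 323.3  375.7]
 [-103.3   96.7]]
```

View pics/c7.png

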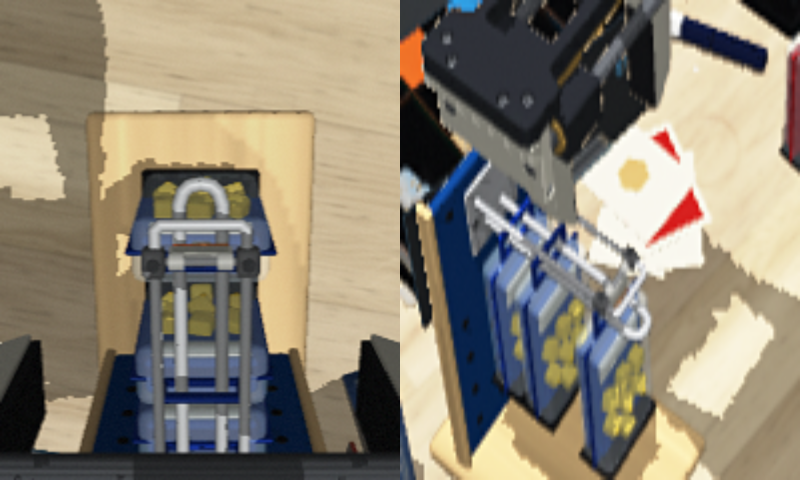

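The pack hangs upright on the peg, with the clip bar over its tab and the gripper clear. One numeric check of its depth, then I hand in.

Run:
```python
from h import *
import pickle
s,c=pickle.load(open("w7.pkl","rb")); T=wristT(c,s)
n=plane(c,[(220+200/2,120+180/2)],.15,T)[0]; b=plane(c,[(320,120+279/2)],.141,T)[0]; print("slot behind nose",np.linalg.norm((b-n)[:2])-.014)
print(robot.hand_in())
```

```text
slot behind nose 0.02521224436138359
the job is handed in; nothing more can be done
None
```

I handed the job in with the blue pack hanging on the peg and the gripper clear. I felt a tug of about 5 to 6 N against the flap, and the slot measures about 25 mm behind the nose. I never saw the flap shut directly, because the gripper hid it, so that rests on the tug; the hand-in returned no verdict.

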